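# Put the mixed-up bins of the gravity feed lanes back into their own lanes

## Task

The three gravity lanes that feed the laser welder were loaded wrongly: the bin at the front of each lane is of another colour and belongs in another lane. Put things right so that each lane holds the two bins of its own colour, one behind the other and rolled down to the stop; a lane has no room for a third bin, but the rubber mat is free to set one down meanwhile. Do not tip a bin over, or its bushes spill.

Things in the scene. Friction and masses are not known exactly. Their poses are not given: they have to be found in the camera images.
- lane_yellow: fixed bench-top gravity lane with yellow guide rails and a yellow card at its low end. All three lanes are alike. Origin: on the table (z = 0) under the lane's middle; x points up the lane (away from the robot), y across, z up. A bed of free rollers rises along +x at 0.16 rad: 0.030 above the table at the end stop (x = -0.070), 0.052 at the open upper end (x = 0.070). 78 mm wide over its feet.
- lane_red: fixed bench-top gravity lane with red guide rails and a red card at its low end. A bin against the stop has its centre at (-0.047, 0, 0.059) in a lane's frame, the bin behind it at (0.006, 0, 0.068). Room for two bins and 30 mm to spare. Take the front one away and the one behind rolls down to the stop; a bin let go in the upper part rolls down to the one ahead.
- lane_blue: fixed bench-top gravity lane with blue guide rails and a blue card at its low end. Between its guides a lane is 54 mm wide; their lips flare out to 64 mm and stand 13 mm above the rollers, the end stop 18 mm. Bins stand tilted with the bed (0.16 rad): lift them off square to the bed, else the bin behind is pushed up to 8 mm back.
- yellow_bin_1_center (a point): centre (half-way up) of a yellow bin of brass bushes: 54 mm long (x) x 44 wide (y) x 50 high, 0.12 kg, front lip 28 mm high at its -x end, z up out of it. Grip it across its 44 mm by the upper 30 mm of its side walls, clear of the lane's guides. The two yellow bins are alike. This one starts as rear bin of the yellow lane, rightly.
- yellow_bin_2_center (a point): centre (half-way up) of a yellow bin of brass bushes: 54 mm long (x) x 44 wide (y) x 50 high, 0.12 kg, front lip 28 mm high at its -x end, z up out of it. Grip it across its 44 mm by the upper 30 mm of its side walls, clear of the lane's guides. The two yellow bins are alike. This one starts as front bin of the blue lane, wrongly.
- red_bin_1_center (a point): centre (half-way up) of a red bin of copper bushes: 54 mm long (x) x 44 wide (y) x 50 high, 0.12 kg, front lip 28 mm high at its -x end, z up out of it. Grip it across its 44 mm by the upper 30 mm of its side walls, clear of the lane's guides. The two red bins are alike. This one starts as rear bin of the red lane, rightly.
- red_bin_2_center (a point): centre (half-way up) of a red bin of copper bushes: 54 mm long (x) x 44 wide (y) x 50 high, 0.12 kg, front lip 28 mm high at its -x end, z up out of it. Grip it across its 44 mm by the upper 30 mm of its side walls, clear of the lane's guides. The two red bins are alike. This one starts as front bin of the yellow lane, wrongly.
- blue_bin_1_center (a point): centre (half-way up) of a blue bin of steel bushes: 54 mm long (x) x 44 wide (y) x 50 high, 0.12 kg, front lip 28 mm high at its -x end, z up out of it. Grip it across its 44 mm by the upper 30 mm of its side walls, clear of the lane's guides. The two blue bins are alike. This one starts as rear bin of the blue lane, rightly.
- blue_bin_2_center (a point): centre (half-way up) of a blue bin of steel bushes: 54 mm long (x) x 44 wide (y) x 50 high, 0.12 kg, front lip 28 mm high at its -x end, z up out of it. Grip it across its 44 mm by the upper 30 mm of its side walls, clear of the lane's guides. The two blue bins are alike. This one starts as front bin of the red lane, wrongly.
- mat: black rubber mat, 80 mm (x) x 90 mm (y) x 3 mm thick, fixed on the table in front of the lanes, bare: a free spot on which one bin can be set down meanwhile. Origin: centre of its underside on the table.

How it is judged:
At the end, for the whole second after the job is handed in: Each lane holds both bins of its own colour, in either order, one against the end stop and one right behind it (centres within 10 mm along, 9 mm across and 6 mm in height), flat on the rollers, square in the lane within 0.22 rad, released and at rest ((((x of yellow_bin_1_center in the frame of lane_yellow between -0.0573 and -0.0373 m and y of yellow_bin_1_center in the frame of lane_yellow between -0.009 and 0.009 m and z of yellow_bin_1_center in the frame of lane_yellow between 0.053 and 0.065 m) and (x of yellow_bin_2_center in the frame of lane_yellow between -0.004 and 0.016 m and y of yellow_bin_2_center in the frame of lane_yellow between -0.009 and 0.009 m and z of yellow_bin_2_center in the frame of lane_yellow between 0.0616 and 0.0736 m)) or ((x of yellow_bin_2_center in the frame of lane_yellow between -0.0573 and -0.0373 m and y of yellow_bin_2_center in the frame of lane_yellow between -0.009 and 0.009 m and z of yellow_bin_2_center in the frame of lane_yellow between 0.053 and 0.065 m) and (x of yellow_bin_1_center in the frame of lane_yellow between -0.004 and 0.016 m and y of yellow_bin_1_center in the frame of lane_yellow between -0.009 and 0.009 m and z of yellow_bin_1_center in the frame of lane_yellow between 0.0616 and 0.0736 m))) and angle between each of yellow_bin_1_center, yellow_bin_2_center, red_bin_1_center, red_bin_2_center, blue_bin_1_center, blue_bin_2_center's own z axis and vertical below 0.26 rad and angle between the y axis of each of yellow_bin_1_center, yellow_bin_2_center and the y axis of lane_yellow, either way round below 0.22 rad and linear speed of each of yellow_bin_1, yellow_bin_2, red_bin_1, red_bin_2, blue_bin_1, blue_bin_2 below 0.02 m/s and (((x of red_bin_1_center in the frame of lane_red between -0.0573 and -0.0373 m and y of red_bin_1_center in the frame of lane_red between -0.009 and 0.009 m and z of red_bin_1_center in the frame of lane_red between 0.053 and 0.065 m) and (x of red_bin_2_center in the frame of lane_red between -0.004 and 0.016 m and y of red_bin_2_center in the frame of lane_red between -0.009 and 0.009 m and z of red_bin_2_center in the frame of lane_red between 0.0616 and 0.0736 m)) or ((x of red_bin_2_center in the frame of lane_red between -0.0573 and -0.0373 m and y of red_bin_2_center in the frame of lane_red between -0.009 and 0.009 m and z of red_bin_2_center in the frame of lane_red between 0.053 and 0.065 m) and (x of red_bin_1_center in the frame of lane_red between -0.004 and 0.016 m and y of red_bin_1_center in the frame of lane_red between -0.009 and 0.009 m and z of red_bin_1_center in the frame of lane_red between 0.0616 and 0.0736 m))) and angle between the y axis of each of red_bin_1_center, red_bin_2_center and the y axis of lane_red, either way round below 0.22 rad and (((x of blue_bin_1_center in the frame of lane_blue between -0.0573 and -0.0373 m and y of blue_bin_1_center in the frame of lane_blue between -0.009 and 0.009 m and z of blue_bin_1_center in the frame of lane_blue between 0.053 and 0.065 m) and (x of blue_bin_2_center in the frame of lane_blue between -0.004 and 0.016 m and y of blue_bin_2_center in the frame of lane_blue between -0.009 and 0.009 m and z of blue_bin_2_center in the frame of lane_blue between 0.0616 and 0.0736 m)) or ((x of blue_bin_2_center in the frame of lane_blue between -0.0573 and -0.0373 m and y of blue_bin_2_center in the frame of lane_blue between -0.009 and 0.009 m and z of blue_bin_2_center in the frame of lane_blue between 0.053 and 0.065 m) and (x of blue_bin_1_center in the frame of lane_blue between -0.004 and 0.016 m and y of blue_bin_1_center in the frame of lane_blue between -0.009 and 0.009 m and z of blue_bin_1_center in the frame of lane_blue between 0.0616 and 0.0736 m))) and angle between the y axis of each of blue_bin_1_center, blue_bin_2_center and the y axis of lane_blue, either way round below 0.22 rad); the robot touches nothing.
It fails at once if a bin is tipped by more than about 40 degrees (angle between any of yellow_bin_1_center, yellow_bin_2_center, red_bin_1_center, red_bin_2_center, blue_bin_1_center, blue_bin_2_center's own z axis and vertical above 0.7 rad).
It also fails if it takes over 93 s, if anything falls off the work surface, if the arm or the gripper's body presses on something with over 40 N, if the wrist force passes 120 N, or if a joint passes its speed limit or range.

## Robot

A 7-joint arm with a two-finger parallel gripper is mounted at the origin on a cart in front of the work surface, level with it; the furniture and walls round the work are solid. World frame = base frame: x ahead of the robot, y to its left, z up, the work surface at z = 0. Lengths are in m, angles in rad, forces in N, time in s.
With the tool pointing down it reaches from about 0.425 to 0.825 m from the base axis. Payload 3.6 kg.
Tool frame: the origin (TCP) lies midway between the tips of the shut fingers; the grasp point (between the pads) lies 19 mm behind it (ctrl.grasp_offset is the distance from the TCP to the grasp point, in m); z points along the fingers, y is the line along which they close (so a half turn about z gives the same grasp; the last joint's range is limited). The gripper opens to 85 mm and grips with 20 to 120 N. Pads are 22 mm wide; open, the fingers measure 114 mm over their backs; the gripper's body (76 mm by 85 mm) begins 54 mm behind the grasp point. The pads swing forward as they close: fully open they stand 13 mm farther back than shut.
Start: joints at [-1.353, 0.615, -0.013, 1.423, 0.008, 1.103, -0.04], TCP at [0.157, 0.631, 0.231] pointing down, gripper open.
Joint ranges: [-3.12, 3.12], [-0.3, 2.06], [-1.34, 1.32], [0.26, 2.42], [-1.36, 4.5], [0.01, 1.98], [-2.84, 2.84]. Speed limits (rad/s): [2.79, 2.79, 3.14, 3.14, 3.14, 3.14, 3.14].

## Interface

Orientations are given as a 3x3 rotation matrix whose columns are the frame's x, y, z axes.
In Python, from plant import ctrl, vision gives the robot as it stands.
- The arm moves only by the tool arm_command, never from a script. Its argument "plan" is a list of rows, each a list of 7 numbers: the shift along the tool's x, y, z in cm, then the turn, a rotation vector about the tool's x, y, z in degrees, then the finger opening in cm, from 0 to 8.54. A call has 1 to 10 rows; each row is the pose to reach, as a shift and turn from the pose commanded when the call began, along the tool's axes at that moment; what a row does not reach only later rows make up. A row lasts 1/8 s, in which the tool goes at most 62.5 mm and 10.7 degrees, less where a joint would pass 70% of its speed; a pose out of reach is approached as far as the arm can. A call with a gripper value outside its range is refused whole. The fingers move at their own pace and stop on an object; "grip_force" is the grip in N (left out, the last holds). Time passes only in rows, so rows that repeat a pose let the fingers close. It gives the time, the measured TCP pose, the force, the opening and the grip force at its end, in the units of the state.
- ctrl.get_obs(): the state, without advancing time (a new reading comes with each control period).
- vision.grab_frame(name): name is "side" or "top" or "wrist"; returns a dict with "pixels" (420x560x3 uint8, red, green, blue), "K" (3x3 intrinsics, pixels), "k1" (the pictures are not rectified: a ray, as slopes to the right and down, at radius r is drawn at 1 + k1 r^2 times it, then the intrinsics apply), "view" (4x4, takes a point from world to camera coordinates). Camera axes: x right, y down, z forward; pixel columns grow to the right and rows downward; lengths in m; the calibration is good to about 2 mm. A picture is of the moment at which its call begins. There is no depth.
- ctrl.finish_job(): hands the job in; it is judged then, once.
The state is a dict: "time_s": time; "joints": joint angles; "joint_velocities": joint speeds; "tau": joint torques, N m; "position": TCP position; "tcp_rot": TCP orientation; "contact_force": force on the tool from outside, world axes, zero at the start; "ft_torque": the same for the moment, N m; "width": finger opening in m; "grip_force": force on a finger pad.
Only numpy, scipy, OpenCV 4.12 (cv2) and the standard library are available. Lean on these libraries where they do the work, as an engineer would, in place of code of your own. Each camera call takes 0.05 s, during which the arm holds its last target. There are 200 camera calls.

## Working session

There is one attempt and no reset: what is moved stays moved. The work goes in short steps, Python scripts to look and compute and a tool call to move; the robot and the scene stay as the last step left them, time stands still between calls to the robot, and variables do not carry over. Pictures are saved under pics/ and viewed, at most 14 in all, crops included, and the job is handed in when it is done.

Besides the shell and the picture viewer there is one more tool, called after "Call:" by a JSON object that holds its "method" and its "body", one argument or row to a line. arm_command: Moves the arm, as the interface text tells. Its arguments: {"type":"object","properties":{"plan":{"type":"array"},"grip_force":{"type":"number"}},"required":["plan"]}

```bash
mkdir -p pics; cat > h.py <<'E'
import numpy as np, cv2
from plant import ctrl, vision
def snap(cam,fn):
    f=vision.grab_frame(cam); cv2.imwrite('pics/'+fn,f['pixels'][:,:,::-1]); return f
def proj(f,P):
    P=np.atleast_2d(P); V=np.array(f['view']); c=P@V[:3,:3].T+V[:3,3]; s=c[:,:2]/c[:,2:]
    s=s*(1+f['k1']*(s**2).sum(1,keepdims=True)); K=np.array(f['K']); return s@K[:2,:2].T+K[:2,2]
def ray(f,uv):
    K=np.array(f['K']); d=(np.array(uv,float)-K[:2,2])/[K[0,0],K[1,1]]; s=d.copy()
    for _ in range(20): s=d/(1+f['k1']*(s@s))
    V=np.array(f['view']); R=V[:3,:3]; return -R.T@V[:3,3], R.T@np.r_[s,1]
def atz(f,uv,z):
    o,d=ray(f,uv); return o+d*(z-o[2])/d[2]
E
python3 - <<'E'
from h import *
for c in('top','side'):
    f=snap(c,c+'0.png'); print(c,f['K'],f['k1'],np.round(f['view'],3))
o=ctrl.get_obs(); print(o['time_s'],o['position'],o['tcp_rot'],o['width'],ctrl.grasp_offset)
E
```

```text
top [[488.77461089   0.         279.8863935 ]
 [  0.         488.77461089 211.01457059]
 [  0.           0.           1.        ]] -0.0848486310528457 [[ 0.012 -1.    -0.002  0.006]
 [-0.987 -0.012 -0.158  0.534]
 [ 0.158  0.004 -0.987  1.008]
 [ 0.     0.     0.     1.   ]]
side [[401.80406569   0.         279.36167595]
 [  0.         401.80406569 213.37017192]
 [  0.           0.           1.        ]] -0.09656782429995973 [[ 0.424  0.905 -0.015 -0.226]
 [ 0.786 -0.377 -0.49  -0.367]
 [-0.449  0.196 -0.872  1.139]
 [ 0.     0.     0.     1.   ]]
0.1 [0.15673007 0.63012066 0.23024448] [[-9.70446312e-01  2.41316533e-01 -5.34952310e-04]
 [ 2.41317124e-01  9.70443696e-01 -2.25330976e-03]
 [-2.46198012e-05 -2.31580930e-03 -9.99997318e-01]] 0.08520377508201599 0.0187
```

View pics/top0.png

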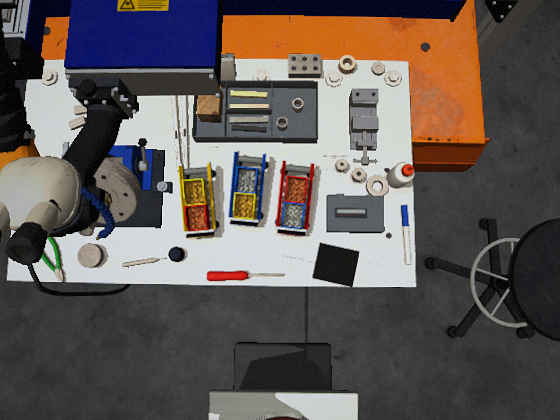

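View pics/side0.png

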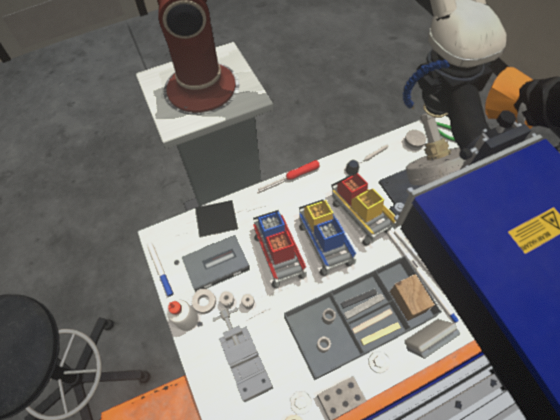

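The top view shows the yellow lane near (198,200), blue near (248,188), red near (296,198) and the mat at (336,264). I'll enlarge this area to measure it.

```bash
python3 - <<'E'
import cv2
i=cv2.imread('pics/top0.png')[145:295,165:365]
cv2.imwrite('pics/top0c.png',cv2.resize(i,(800,600),interpolation=cv2.INTER_CUBIC))
i=cv2.imread('pics/side0.png')[155:305,225:425]
cv2.imwrite('pics/side0c.png',cv2.resize(i,(800,600),interpolation=cv2.INTER_CUBIC))
E
```

```text
(no output)
```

View pics/top0c.png

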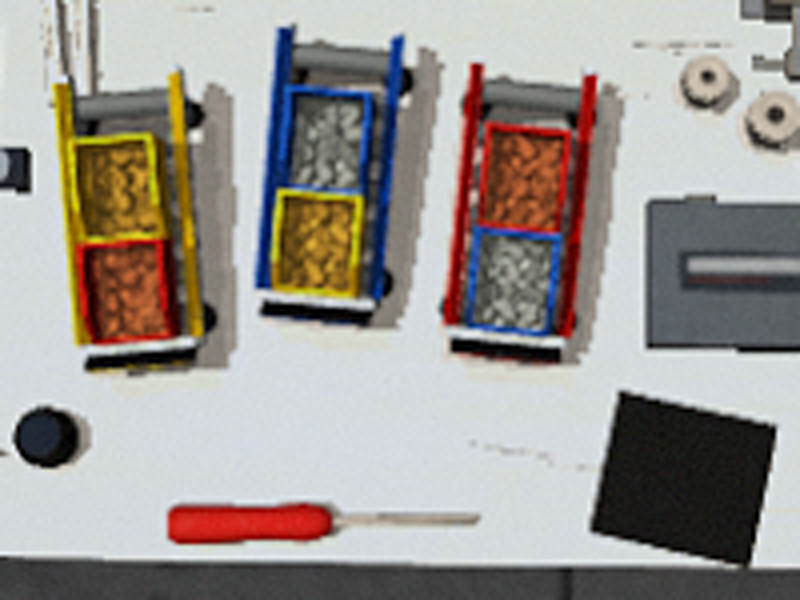

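View pics/side0c.png

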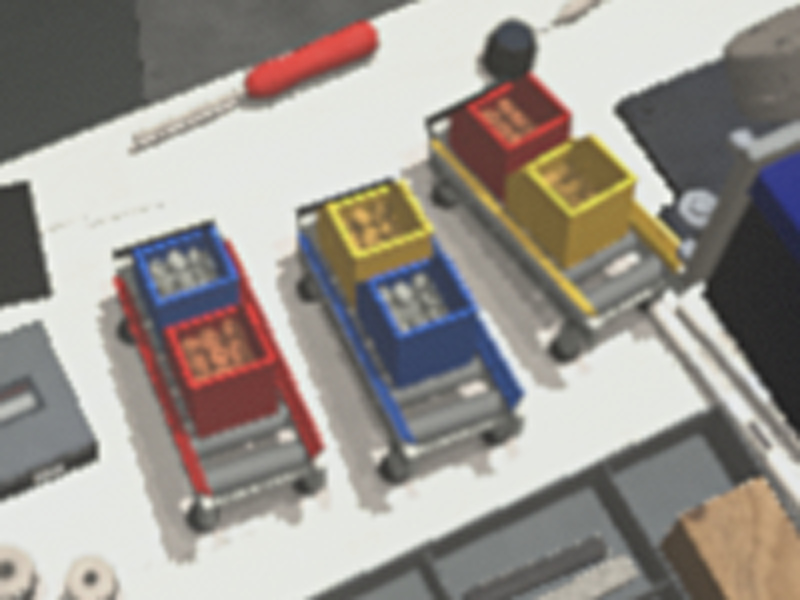

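The top and side crops show the rims and rail ends clearly. Bin order: red/yellow in the yellow lane, yellow/blue in the blue lane, blue/red in the red lane. Next I fit the lane poses from hand-picked corners in both views.

```bash
cat > fit.py <<'E'
from h import *
from scipy.optimize import least_squares
ft=vision.grab_frame('top'); fs=vision.grab_frame('side')
T=lambda p:(np.array(p,float)+.5)/4-.5+[165,145]; S=lambda p:(np.array(p,float)+.5)/4-.5+[225,155]
c,s=np.cos(.16),np.sin(.16)
bk=lambda C,y:np.array(C)+.027*np.array([c,0,s])+.025*np.array([-s,0,c])+[0,y,0]
F,Rr=(-.047,0,.059),(.006,0,.068)
# order: rail up L(y+),R ; rail low L,R ; rear back L,R ; front back L,R
rails=[[.07,.033,.065],[.07,-.033,.065],[-.07,.033,.043],[-.07,-.033,.043]]
D={'yellow':([(62,85),(176,72),(80,343),(196,335),(75,142),(154,133),(78,242),(166,240)],[(683,268),(590,312),None,None,(635,182),(570,213),(570,118),(510,155)]),
'blue':([(284,28),(399,37),(263,287),(376,295),(287,88),(373,94),(276,192),(361,197)],[(522,397),(407,440),None,None,(474,300),(388,333),(430,228),(345,250)]),
'red':([(476,65),(589,75),(450,322),(570,333),(486,124),(570,130),(473,230),(560,235)],[(320,453),(205,490),None,None,(275,348),(185,377),(238,283),(158,310)])}
def rz(a): return np.array([[np.cos(a),-np.sin(a),0],[np.sin(a),np.cos(a),0],[0,0,1]])
L={}
for n,(t,sd) in D.items():
    def pts(p):
        M=rails+[bk(Rr,.022+p[3]),bk(Rr,-.022+p[3]),bk(F,.022+p[4]),bk(F,-.022+p[4])]
        return np.array(M)@rz(p[2]).T+[p[0],p[1],0]
    ok=[i for i in range(8) if sd[i]]
    def res(p):
        P=pts(p); a=proj(ft,P)-[T(q) for q in t]; b=proj(fs,P[ok])-[S(sd[i]) for i in ok]; return np.r_[a.ravel(),b.ravel()]
    g=atz(ft,np.mean([T(q) for q in t[:4]],0),.05)
    r=least_squares(res,[g[0],g[1],0,0,0],loss='soft_l1'); L[n]=r.x
    print(n,np.round(r.x,4),'rms px',np.sqrt(np.mean(r.fun**2)).round(2)); print(np.round(r.fun.reshape(-1,2),1).tolist())
m=[atz(ft,T(q),.003) for q in [(620,392),(777,427),(748,566),(591,530)]]
print('mat',np.round(np.mean(m,0),4),[np.round(np.linalg.norm(m[i]-m[i-1]),3) for i in range(4)],'dir of x', np.round((m[0]-m[3])/np.linalg.norm(m[0]-m[3]),3))
np.save('lanes.npy',L)
E
python3 fit.py
```

```text
yellow [ 0.5627  0.1902  0.0833 -0.0006 -0.0012] rms px 1.13
[[-0.7, -1.7], [1.4, -0.7], [-0.7, -0.3], [1.0, -0.5], [-0.8, -0.9], [0.6, -0.2], [0.6, 0.0], [-0.3, -1.0], [1.0, -3.3], [-0.8, -0.2], [-0.0, -1.7], [-0.8, -0.2], [0.3, -1.5], [-1.4, -2.1]]
blue [ 5.877e-01  8.270e-02 -7.270e-02 -9.000e-04  4.000e-04] rms px 0.82
[[-0.8, -0.6], [1.0, -0.4], [-1.1, 0.3], [1.3, 0.9], [0.7, -0.3], [0.4, -0.0], [0.7, -0.4], [0.6, 0.1], [0.3, -1.4], [-0.8, -1.0], [0.2, 0.6], [1.5, -0.4], [0.2, -0.9], [1.9, 0.4]]
red [ 0.5693 -0.0202 -0.0819  0.0006  0.0014] rms px 1.15
[[-0.7, -1.2], [1.8, -0.9], [-0.3, 0.5], [0.4, 0.6], [0.0, -0.2], [0.3, 0.2], [0.5, -0.8], [-0.0, -0.1], [1.0, -2.3], [-1.5, -0.3], [0.0, 1.2], [1.4, 1.3], [0.1, -2.9], [-0.3, -2.8]]
mat [ 0.4233 -0.1116  0.003 ] [np.float64(0.078), np.float64(0.089), np.float64(0.078), np.float64(0.088)] dir of x [ 0.979 -0.204  0.   ]
```

The fit is consistent: the mat comes out at 78x89 mm and the rms is about 1 px. Next is a helper that turns targets into tool-axis shifts.

```bash
cat > go.py <<'E'
from h import *
import sys
from scipy.spatial.transform import Rotation as Ro
L=np.load('lanes.npy',allow_pickle=True).item()
def goal(n,bx,dy,up,tilt=.16):
    """TCP pose: lane n, bin whose bed-contact slot is at lane x=bx, offset dy, TCP `up` above bin centre along bin z"""
    c,s=np.cos(tilt),np.sin(tilt)
    if n=='mat': o=np.array([.4265,-.1125,0]); a=np.arctan2(-.204,.979); tilt=0;c,s=1,0; C=np.array([bx,dy,.028])
    else: o=np.r_[L[n][:2],0]; a=L[n][2]; C=np.array([bx,dy,.059+(bx+.047)*np.tan(.16)])
    A=np.array([[np.cos(a),-np.sin(a),0],[np.sin(a),np.cos(a),0],[0,0,1]])
    B=np.array([[c,0,-s],[0,1,0],[s,0,c]])
    R=A@B@np.diag([-1,1,-1]); return o+A@(C+B[:,2]*up), R
def delta(n,bx,dy,up,o=None):
    o=o or ctrl.get_obs(); p,R=goal(n,bx,dy,up); R0=np.array(o['tcp_rot'])
    print(n,bx,dy,up,'tcp',np.round(p,3),'shift cm',np.round(R0.T@(p-o['position'])*100,2),'turn',np.round(np.degrees(Ro.from_matrix(R0.T@R).as_rotvec()),1))
if __name__=='__main__':
    o=ctrl.get_obs(); print('t',o['time_s'],'pos',np.round(o['position'],4),'w',round(o['width'],4),'F',np.round(o['contact_force'],1),'j',np.round(o['joints'],2))
    for a in sys.argv[1:]:
        n,x,y,u=a.split(','); delta(n,float(x),float(y),float(u),o)
E
python3 go.py yellow,-.047,0,.09
```

```text
t 0.2 pos [0.1568 0.6303 0.2306] w 0.0854 F [-0.2  0.3 -0.2] j [-1.35  0.62 -0.01  1.42  0.01  1.1  -0.04]
yellow -0.047 0.0 0.09 tcp [0.502 0.185 0.148] shift cm [-44.2  -34.87   8.33] turn [ -1.6  -9.1 -18.7]
```

Call:
{"method": "arm_command", "body": {
  "plan": [
    [-44.2, -34.9, 2.0, -1.6, -9.1, -18.7, 7.0],
    [-44.2, -34.9, 2.0, -1.6, -9.1, -18.7, 7.0],
    [-44.2, -34.9, 2.0, -1.6, -9.1, -18.7, 7.0],
    [-44.2, -34.9, 2.0, -1.6, -9.1, -18.7, 7.0],
    [-44.2, -34.9, 2.0, -1.6, -9.1, -18.7, 7.0],
    [-44.2, -34.9, 2.0, -1.6, -9.1, -18.7, 7.0],
    [-44.2, -34.9, 2.0, -1.6, -9.1, -18.7, 7.0],
    [-44.2, -34.9, 2.0, -1.6, -9.1, -18.7, 7.0],
    [-44.2, -34.9, 2.0, -1.6, -9.1, -18.7, 7.0],
    [-44.2, -34.9, 4.0, -1.6, -9.1, -18.7, 7.0]
  ]
}}

```text
time_s: 1.45
position: [0.5064, 0.1786, 0.1924]
tcp_rot: [[-0.984, -0.07, 0.165], [-0.069, 0.998, 0.011], [-0.165, -0.0, -0.986]]
contact_force: [-0.8, -0.1, -0.7]
width: 0.0704
grip_force: 0.0
```

```bash
python3 go.py yellow,-.047,0,.09; python3 - <<'E'
from h import *
f=snap('wrist','w1.png'); np.save('w1.npy',f,allow_pickle=True)
E
```

```text
t 1.45 pos [0.5064 0.1786 0.1924] w 0.0704 F [-0.8 -0.1 -0.7] j [-0.41  0.42 -0.01  1.94  0.1   0.63  1.15]
yellow -0.047 0.0 0.09 tcp [0.502 0.185 0.148] shift cm [1.16 0.69 4.32] turn [-0.1  0.3 -0.7]
```

View pics/w1.png

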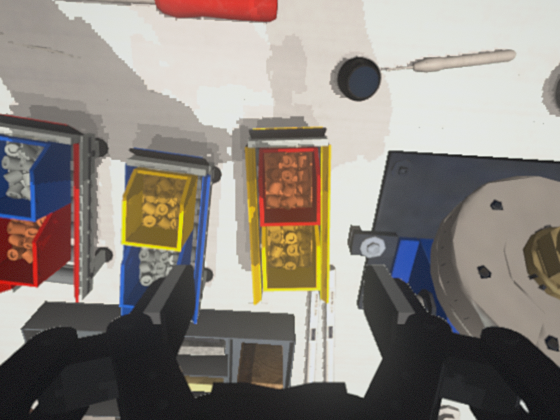

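The wrist view shows the yellow lane centred between the fingers, with the red rim back corners near (264,225)/(319,222) and the yellow rear rim near (262,291)/(328,290). I'll compare these with the projected model.

```bash
python3 - <<'E'
from h import *
f=np.load('w1.npy',allow_pickle=True).item(); L=np.load('lanes.npy',allow_pickle=True).item()
c,s=np.cos(.16),np.sin(.16); im=f['pixels'][:,:,::-1].copy()
for n in('yellow','blue'):
    p=L[n]
    for C in ((-.047,0,.059),(.006,0,.068)):
        P=[np.array(C)+a*.027*np.array([c,0,s])+b*.022*np.array([0,1,0])+.025*np.array([-s,0,c]) for a,b in((1,1),(1,-1),(-1,-1),(-1,1))]
        A=np.array([[np.cos(p[2]),-np.sin(p[2]),0],[np.sin(p[2]),np.cos(p[2]),0],[0,0,1]])
        uv=proj(f,np.array(P)@A.T+[p[0],p[1],0]); print(n,np.round(uv).tolist()); cv2.polylines(im,[np.int32(uv)],True,(255,0,255),1)
cv2.imwrite('pics/w1c.png',cv2.resize(im[110:310,100:366],(798,600),interpolation=cv2.INTER_CUBIC))
E
```

```text
yellow [[318.0, 226.0], [258.0, 227.0], [256.0, 154.0], [319.0, 153.0]]
yellow [[316.0, 292.0], [260.0, 292.0], [258.0, 227.0], [318.0, 226.0]]
blue [[178.0, 251.0], [119.0, 244.0], [120.0, 174.0], [182.0, 182.0]]
blue [[173.0, 312.0], [117.0, 306.0], [118.0, 244.0], [178.0, 251.0]]
```

View pics/w1c.png

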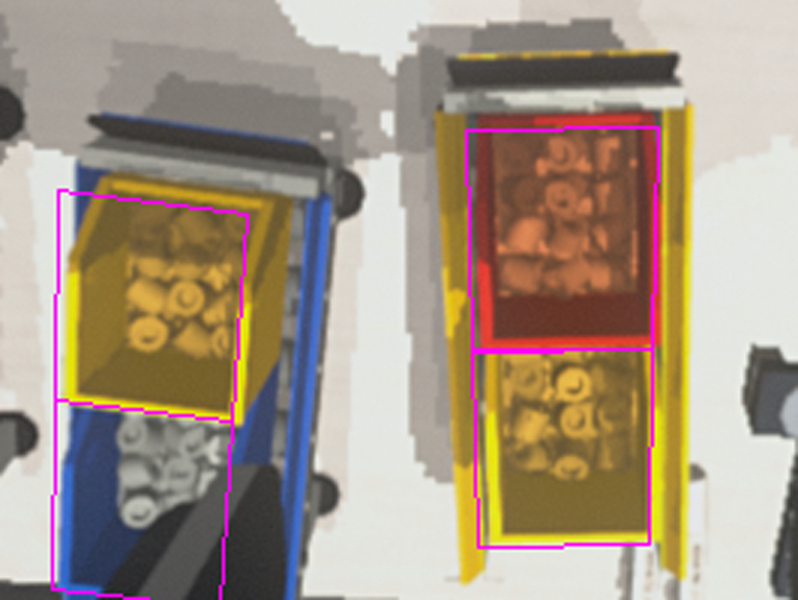

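The wrist view puts the bins about 3 mm toward +y and 1–2 mm toward -x of the model, which is within calibration error. I'll apply a compromise of +2 mm in y and -1 mm in x to the lanes, then grasp.

```bash
python3 - <<'E'
import numpy as np
L=np.load('lanes.npy',allow_pickle=True).item()
for n in L: L[n][1]+=.002; L[n][0]-=.001
np.save('lanes.npy',L)
E
python3 go.py yellow,-.047,0,.04 yellow,-.047,0,-.008
```

```text
t 1.5 pos [0.5021 0.1809 0.1888] w 0.0699 F [-0.5  0.4 -2. ] j [-0.41  0.43 -0.01  1.94  0.1   0.63  1.15]
yellow -0.047 0.0 0.04 tcp [0.508 0.188 0.098] shift cm [0.74 0.64 9.02] turn [-0.1 -0.2 -0.4]
yellow -0.047 0.0 -0.008 tcp [0.516 0.188 0.051] shift cm [ 0.72  0.65 13.82] turn [-0.1 -0.2 -0.4]
```

Call:
{"method": "arm_command", "body": {
  "plan": [
    [0.8, 0.4, 5, 0, 0, 0, 7.0],
    [0.8, 0.4, 9, 0, 0, 0, 7.0],
    [0.8, 0.4, 9, 0, 0, 0, 7.0],
    [0.8, 0.4, 9, 0, 0, 0, 7.0]
  ]
}}

```text
time_s: 2.0
position: [0.5082, 0.191, 0.1025]
tcp_rot: [[-0.983, -0.084, 0.161], [-0.083, 0.996, 0.016], [-0.161, 0.002, -0.987]]
contact_force: [-0.5, -1.1, -0.1]
width: 0.0697
grip_force: 0.0
```

```bash
python3 go.py yellow,-.047,0,-.008
```

```text
t 2.0 pos [0.5082 0.191  0.1025] w 0.0697 F [-0.5 -1.1 -0.1] j [-0.43  0.57  0.01  2.01  0.12  0.41  1.12]
yellow -0.047 0.0 -0.008 tcp [0.516 0.188 0.051] shift cm [ 0.07 -0.33  5.19] turn [0.1 0.1 0. ]
```

Call:
{"method": "arm_command", "body": {
  "plan": [
    [0.1, -0.2, 3, 0, 0, 0, 7.0],
    [0.1, -0.2, 5.2, 0, 0, 0, 7.0],
    [0.1, -0.2, 5.2, 0, 0, 0, 7.0],
    [0.1, -0.2, 5.2, 0, 0, 0, 7.0],
    [0.1, -0.2, 5.2, 0, 0, 0, 3.8],
    [0.1, -0.2, 5.2, 0, 0, 0, 3.8],
    [0.1, -0.2, 5.2, 0, 0, 0, 3.8],
    [0.1, -0.2, 5.2, 0, 0, 0, 3.8]
  ],
  "grip_force": 40
}}

```text
time_s: 3.0
position: [0.5158, 0.189, 0.0511]
tcp_rot: [[-0.983, -0.083, 0.161], [-0.082, 0.997, 0.016], [-0.162, 0.002, -0.987]]
contact_force: [-1.1, -0.1, 5.6]
width: 0.0439
grip_force: 40.3
```

```bash
python3 go.py yellow,-.047,0,.07 mat,0,0,.07
```

```text
t 3.0 pos [0.5158 0.189  0.0511] w 0.0439 F [-1.1 -0.1  5.6] j [-0.43  0.67  0.02  2.03  0.13  0.3   1.11]
yellow -0.047 0.0 0.07 tcp [0.504 0.187 0.128] shift cm [-0.04 -0.04 -7.79] turn [ 0.1  0.2 -0. ]
mat 0.0 0.0 0.07 tcp [ 0.426 -0.112  0.098] shift cm [ 10.5  -29.29  -6.54] turn [ 1.5  9.2 16.5]
```

Call:
{"method": "arm_command", "body": {
  "plan": [
    [0, 0, -0.8, 0, 0, 0, 3.8],
    [0, 0, -2.5, 0, 0, 0, 3.8],
    [0, 0, -5, 0, 0, 0, 3.8],
    [0, 0, -8, 0, 0, 0, 3.8],
    [0, 0, -11, 0, 0, 0, 3.8],
    [0, 0, -11, 0, 0, 0, 3.8]
  ]
}}

```text
time_s: 3.75
position: [0.4979, 0.1875, 0.161]
tcp_rot: [[-0.983, -0.084, 0.163], [-0.082, 0.997, 0.017], [-0.164, 0.003, -0.987]]
contact_force: [-0.2, 1.4, -1.6]
width: 0.0436
grip_force: 41.5
```

```bash
python3 go.py mat,0,0,.10 mat,0,0,.03; python3 - <<'E'
from h import *
a=snap('top','t.png');b=snap('side','s.png')
i=np.hstack([a['pixels'][100:300,130:380],b['pixels'][130:330,210:460]])[:,:,::-1]
cv2.imwrite('pics/c2.png',cv2.resize(i,(800,320)))
E
```

```text
t 3.75 pos [0.4979 0.1875 0.161 ] w 0.0436 F [-0.2  1.4 -1.6] j [-0.43  0.46 -0.01  1.98  0.11  0.54  1.13]
mat 0.0 0.0 0.1 tcp [ 0.426 -0.112  0.128] shift cm [ 10.01 -29.31   1.59] turn [ 1.5  9.3 16.5]
mat 0.0 0.0 0.03 tcp [ 0.426 -0.112  0.058] shift cm [ 11.16 -29.34   8.49] turn [ 1.5  9.3 16.5]
```

View pics/c2.png

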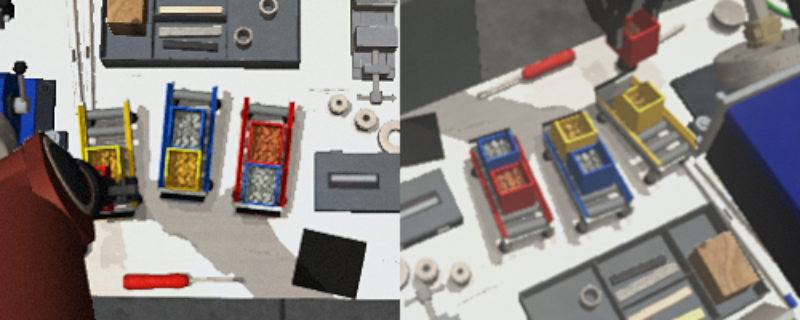

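The red bin is held and the yellow lane's rear bin has rolled down to the stop. Now to the mat.

Call:
{"method": "arm_command", "body": {
  "plan": [
    [2, -5, -1, 0, 2, 3, 3.8],
    [4, -11, -1, 0.5, 4, 8, 3.8],
    [6, -17, -1, 1, 6, 12, 3.8],
    [8, -23, 0, 1.5, 8, 15, 3.8],
    [10, -29.3, 1.5, 1.5, 9.3, 16.5, 3.8],
    [10, -29.3, 1.5, 1.5, 9.3, 16.5, 3.8],
    [10, -29.3, 1.5, 1.5, 9.3, 16.5, 3.8],
    [10, -29.3, 1.5, 1.5, 9.3, 16.5, 3.8]
  ]
}}

```text
time_s: 4.85
position: [0.4264, -0.1109, 0.1269]
tcp_rot: [[-0.98, 0.201, -0.004], [0.201, 0.98, -0.0], [0.003, -0.001, -1.0]]
contact_force: [0.2, -0.2, -0.8]
width: 0.0437
grip_force: 41.5
```

```bash
python3 go.py mat,0,0,.03 mat,0,0,-.006
```

```text
t 4.85 pos [ 0.4264 -0.1109  0.1269] w 0.0437 F [ 0.2 -0.2 -0.8] j [ 0.2   0.46 -0.    2.12  0.    0.56  1.57]
mat 0.0 0.0 0.03 tcp [ 0.426 -0.112  0.058] shift cm [-0.07 -0.15  6.89] turn [-0.  -0.2  0.2]
mat 0.0 0.0 -0.006 tcp [ 0.426 -0.112  0.022] shift cm [-0.08 -0.15 10.49] turn [-0.  -0.2  0.2]
```

Call:
{"method": "arm_command", "body": {
  "plan": [
    [0, -0.1, 3.5, 0, 0, 0, 3.8],
    [0, -0.1, 7, 0, 0, 0, 3.8],
    [0, -0.1, 9, 0, 0, 0, 3.8],
    [0, -0.1, 10, 0, 0, 0, 3.8],
    [0, -0.1, 10.5, 0, 0, 0, 3.8],
    [0, -0.1, 10.5, 0, 0, 0, 3.8]
  ]
}}

```text
time_s: 5.6
position: [0.426, -0.1136, 0.0223]
tcp_rot: [[-0.979, 0.203, -0.002], [0.203, 0.979, -0.001], [0.002, -0.002, -1.0]]
contact_force: [-0.4, -0.7, -1.8]
width: 0.0431
grip_force: 41.6
```

```bash
python3 go.py mat,0,0,-.008
```

```text
t 5.6 pos [ 0.426  -0.1136  0.0223] w 0.0431 F [-0.4 -0.7 -1.8] j [0.21 0.67 0.   2.2  0.   0.27 1.57]
mat 0.0 0.0 -0.008 tcp [ 0.426 -0.112  0.02 ] shift cm [-0.03  0.12  0.23] turn [-0.1 -0.1  0. ]
```

Lower the last 2 mm, release, rise and note where it was left.

Call:
{"method": "arm_command", "body": {
  "plan": [
    [0, 0, 0.2, 0, 0, 0, 3.8],
    [0, 0, 0.3, 0, 0, 0, 3.8],
    [0, 0, 0.3, 0, 0, 0, 7],
    [0, 0, 0.3, 0, 0, 0, 7],
    [0, 0, 0.3, 0, 0, 0, 7],
    [0, 0, 0.3, 0, 0, 0, 7],
    [0, 0, -4, 0, 0, 0, 7],
    [0, 0, -8, 0, 0, 0, 7],
    [0, 0, -12, 0, 0, 0, 7],
    [0, 0, -12, 0, 0, 0, 7]
  ]
}}

```text
time_s: 6.85
position: [0.4278, -0.1143, 0.1445]
tcp_rot: [[-0.979, 0.204, 0.003], [0.204, 0.979, -0.003], [-0.004, -0.002, -1.0]]
contact_force: [-1.1, -0.2, -0.1]
width: 0.0702
grip_force: 0.0
```

```bash
python3 go.py blue,-.047,0,.06
```

```text
t 6.85 pos [ 0.4278 -0.1143  0.1445] w 0.0702 F [-1.1 -0.2 -0.1] j [0.21 0.43 0.   2.11 0.   0.6  1.57]
blue -0.047 0.0 0.06 tcp [0.53  0.089 0.118] shift cm [-5.88 21.97  2.61] turn [-0.7 -8.9 -7.6]
```

Call:
{"method": "arm_command", "body": {
  "plan": [
    [-1, 5, -1, 0, -2, -2, 7],
    [-2.5, 10, -1, 0, -5, -4, 7],
    [-4, 15, -1, -0.5, -7, -6, 7],
    [-5, 20, -1, -0.7, -8.9, -7.6, 7],
    [-5.9, 21.9, 1, -0.7, -8.9, -7.6, 7],
    [-5.9, 21.9, 2.6, -0.7, -8.9, -7.6, 7],
    [-5.9, 21.9, 2.6, -0.7, -8.9, -7.6, 7],
    [-5.9, 21.9, 2.6, -0.7, -8.9, -7.6, 7]
  ]
}}

```text
time_s: 7.85
position: [0.5281, 0.088, 0.1152]
tcp_rot: [[-0.986, 0.073, 0.151], [0.072, 0.997, -0.011], [-0.151, 0.0, -0.988]]
contact_force: [1.0, 0.3, 0.1]
width: 0.07
grip_force: 0.0
```

```bash
python3 go.py blue,-.047,0,-.008
```

```text
t 7.85 pos [0.5281 0.088  0.1152] w 0.07 F [1.  0.3 0.1] j [-0.25  0.54  0.03  2.01  0.07  0.44  1.21]
blue -0.047 0.0 -0.008 tcp [0.541 0.088 0.051] shift cm [-0.32  0.09  6.54] turn [-0.  -0.5 -0. ]
```

Call:
{"method": "arm_command", "body": {
  "plan": [
    [-0.3, 0.1, 3, 0, -0.5, 0, 7.0],
    [-0.3, 0.1, 5.5, 0, -0.5, 0, 7.0],
    [-0.3, 0.1, 6.5, 0, -0.5, 0, 7.0],
    [-0.3, 0.1, 6.5, 0, -0.5, 0, 7.0],
    [-0.3, 0.1, 6.5, 0, -0.5, 0, 7.0],
    [-0.3, 0.1, 6.5, 0, -0.5, 0, 3.8],
    [-0.3, 0.1, 6.5, 0, -0.5, 0, 3.8],
    [-0.3, 0.1, 6.5, 0, -0.5, 0, 3.8],
    [-0.3, 0.1, 6.5, 0, -0.5, 0, 3.8]
  ]
}}

```text
time_s: 8.98
position: [0.5416, 0.0886, 0.0526]
tcp_rot: [[-0.984, 0.072, 0.162], [0.071, 0.997, -0.011], [-0.162, 0.001, -0.987]]
contact_force: [-1.3, 0.3, 5.5]
width: 0.0437
grip_force: 40.7
```

Call:
{"method": "arm_command", "body": {
  "plan": [
    [0, 0, -0.8, 0, 0, 0, 3.8],
    [0, 0, -2.5, 0, 0, 0, 3.8],
    [0, 0, -5, 0, 0, 0, 3.8],
    [0, 0, -8, 0, 0, 0, 3.8],
    [0, 0, -11, 0, 0, 0, 3.8],
    [0, 0, -11, 0, 0, 0, 3.8]
  ]
}}

```text
time_s: 9.72
position: [0.5238, 0.0902, 0.1629]
tcp_rot: [[-0.984, 0.072, 0.164], [0.071, 0.997, -0.01], [-0.164, 0.002, -0.986]]
contact_force: [0.8, 0.5, -1.0]
width: 0.043
grip_force: 41.7
```

```bash
python3 go.py yellow,.012,0,.06 yellow,.012,0,-.005
```

```text
t 9.725 pos [0.5238 0.0902 0.1629] w 0.043 F [ 0.8  0.5 -1. ] j [-0.26  0.46  0.03  1.99  0.07  0.54  1.21]
yellow 0.012 0.0 0.06 tcp [0.564 0.192 0.128] shift cm [-2.66 10.48  4.02] turn [-1.3  0.3 -8.8]
yellow 0.012 0.0 -0.005 tcp [0.574 0.193 0.064] shift cm [-2.61 10.63 10.52] turn [-1.3  0.3 -8.8]
```

Call:
{"method": "arm_command", "body": {
  "plan": [
    [-1, 4, 0, -0.5, 0, -3, 3.8],
    [-2.8, 10.5, 0, -1.3, 0.3, -8.8, 3.8],
    [-2.8, 10.5, 4, -1.3, 0.3, -8.8, 3.8],
    [-2.8, 10.5, 4, -1.3, 0.3, -8.8, 3.8],
    [-2.8, 10.5, 4, -1.3, 0.3, -8.8, 3.8],
    [-2.8, 10.5, 4, -1.3, 0.3, -8.8, 3.8]
  ]
}}

```text
time_s: 10.48
position: [0.5655, 0.1912, 0.1265]
tcp_rot: [[-0.984, -0.081, 0.156], [-0.081, 0.997, 0.011], [-0.157, -0.001, -0.988]]
contact_force: [0.2, -0.4, -0.9]
width: 0.0434
grip_force: 41.5
```

```bash
python3 go.py yellow,.014,0,-.005; python3 - <<'E'
from h import *
b=snap('side','s3.png');a=snap('wrist','w3.png')
i=np.hstack([cv2.resize(a['pixels'][60:360,130:430],(400,400)),cv2.resize(b['pixels'][130:280,300:450],(400,400))])[:,:,::-1]
cv2.imwrite('pics/c3.png',i)
E
```

```text
t 10.475 pos [0.5655 0.1912 0.1265] w 0.0434 F [ 0.2 -0.4 -0.9] j [-0.38  0.59 -0.01  1.84  0.1   0.56  1.18]
yellow 0.014 0.0 -0.005 tcp [0.576 0.193 0.064] shift cm [-0.11  0.14  6.36] turn [-0.1 -0.1 -0.1]
```

View pics/c3.png

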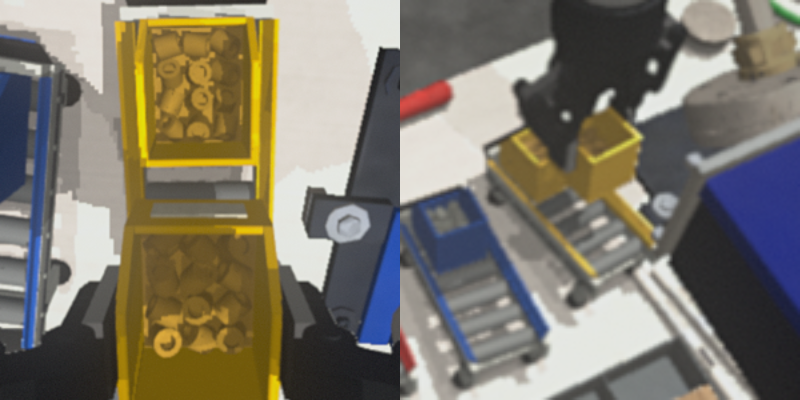

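The held bin is in line with the lane (centre about x=197 in the left panel) and behind the front bin. The blue lane's rear bin has rolled down. Lowering.

Call:
{"method": "arm_command", "body": {
  "plan": [
    [0, 0.1, 2, 0, 0, 0, 3.8],
    [0, 0.1, 4, 0, 0, 0, 3.8],
    [0, 0.1, 5.5, 0, 0, 0, 3.8],
    [0, 0.1, 6.3, 0, 0, 0, 3.8],
    [0, 0.1, 6.3, 0, 0, 0, 3.8]
  ]
}}

```text
time_s: 11.2
position: [0.5753, 0.1938, 0.0633]
tcp_rot: [[-0.984, -0.083, 0.156], [-0.082, 0.997, 0.012], [-0.156, -0.001, -0.988]]
contact_force: [0.4, -0.0, -0.9]
width: 0.0433
grip_force: 41.6
```

```bash
python3 go.py yellow,.014,0,-.007
```

```text
t 11.2 pos [0.5753 0.1938 0.0633] w 0.0433 F [ 0.4 -0.  -0.9] j [-0.39  0.7   0.    1.86  0.11  0.44  1.17]
yellow 0.014 0.0 -0.007 tcp [0.577 0.193 0.062] shift cm [-0.12 -0.04  0.16] turn [-0.1 -0.2 -0. ]
```

Call:
{"method": "arm_command", "body": {
  "plan": [
    [0, 0, 0.2, 0, 0, 0, 3.8],
    [0, 0, 0.2, 0, 0, 0, 3.8],
    [0, 0, 0.2, 0, 0, 0, 6.5],
    [0, 0, 0.2, 0, 0, 0, 6.5],
    [0, 0, 0.2, 0, 0, 0, 6.5],
    [0, 0, 0.2, 0, 0, 0, 6.5],
    [0, 0, -3, 0, 0, 0, 6.5],
    [0, 0, -7, 0, 0, 0, 6.5],
    [0, 0, -10, 0, 0, 0, 6.5],
    [0, 0, -10, 0, 0, 0, 6.5]
  ]
}}

```text
time_s: 12.45
position: [0.5606, 0.1934, 0.1645]
tcp_rot: [[-0.984, -0.083, 0.16], [-0.082, 0.997, 0.014], [-0.161, 0.0, -0.987]]
contact_force: [-0.1, -0.1, -0.3]
width: 0.0652
grip_force: 0.0
```

```bash
python3 go.py red,-.047,0,.06 red,-.047,0,.10
```

```text
t 12.45 pos [0.5606 0.1934 0.1645] w 0.0652 F [-0.1 -0.1 -0.3] j [-0.39  0.54 -0.01  1.82  0.09  0.64  1.19]
red -0.047 0.0 0.06 tcp [ 0.512 -0.014  0.118] shift cm [  7.22 -20.22   3.5 ] turn [1.5 0.1 9.3]
red -0.047 0.0 0.1 tcp [ 0.506 -0.013  0.158] shift cm [  7.21 -20.11  -0.49] turn [1.5 0.1 9.3]
```

Call:
{"method": "arm_command", "body": {
  "plan": [
    [2, -5.5, -0.5, 0.4, 0, 2.5, 7],
    [4, -11, -0.5, 0.8, 0, 5, 7],
    [6, -16.5, -0.5, 1.2, 0, 7.5, 7],
    [7.2, -20.1, 0, 1.5, 0.1, 9.3, 7],
    [7.2, -20.2, 2.5, 1.5, 0.1, 9.3, 7],
    [7.2, -20.2, 3.5, 1.5, 0.1, 9.3, 7],
    [7.2, -20.2, 3.5, 1.5, 0.1, 9.3, 7],
    [7.2, -20.2, 3.5, 1.5, 0.1, 9.3, 7]
  ]
}}

```text
time_s: 13.45
position: [0.5109, -0.0133, 0.1166]
tcp_rot: [[-0.985, 0.08, 0.154], [0.079, 0.997, -0.014], [-0.154, -0.002, -0.988]]
contact_force: [0.1, 0.3, -0.3]
width: 0.07
grip_force: 0.0
```

```bash
python3 go.py red,-.047,0,-.008; python3 - <<'E'
from h import *
b=snap('side','s4.png');a=snap('wrist','w4.png')
i=np.hstack([cv2.resize(a['pixels'][60:360,130:430],(400,400)),cv2.resize(b['pixels'][130:280,260:410],(400,400))])[:,:,::-1]
cv2.imwrite('pics/c4.png',i)
E
```

```text
t 13.45 pos [ 0.5109 -0.0133  0.1166] w 0.07 F [ 0.1  0.3 -0.3] j [-0.02  0.51 -0.01  2.08  0.06  0.4   1.41]
red -0.047 0.0 -0.008 tcp [ 0.523 -0.014  0.051] shift cm [-0.17 -0.    6.66] turn [-0.1 -0.3  0.1]
```

View pics/c4.png

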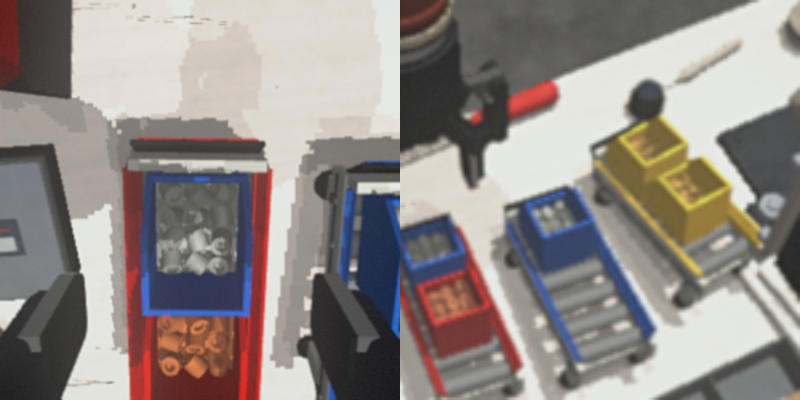

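The yellow lane holds both yellow bins, closed up. The gripper is centred over the blue bin at the front of the red lane (bin centre 195, fingers 82/312). Grasping.

Call:
{"method": "arm_command", "body": {
  "plan": [
    [-0.2, 0, 3, 0, -0.3, 0, 7.0],
    [-0.2, 0, 5.5, 0, -0.3, 0, 7.0],
    [-0.2, 0, 6.6, 0, -0.3, 0, 7.0],
    [-0.2, 0, 6.6, 0, -0.3, 0, 7.0],
    [-0.2, 0, 6.6, 0, -0.3, 0, 7.0],
    [-0.2, 0, 6.6, 0, -0.3, 0, 3.8],
    [-0.2, 0, 6.6, 0, -0.3, 0, 3.8],
    [-0.2, 0, 6.6, 0, -0.3, 0, 3.8],
    [-0.2, 0, 6.6, 0, -0.3, 0, 3.8]
  ]
}}

```text
time_s: 14.68
position: [0.5231, -0.0152, 0.0523]
tcp_rot: [[-0.984, 0.081, 0.16], [0.08, 0.997, -0.015], [-0.161, -0.002, -0.987]]
contact_force: [-0.9, -0.9, 6.3]
width: 0.0436
grip_force: 40.6
```

Call:
{"method": "arm_command", "body": {
  "plan": [
    [0, 0, -0.8, 0, 0, 0, 3.8],
    [0, 0, -2.5, 0, 0, 0, 3.8],
    [0, 0, -5, 0, 0, 0, 3.8],
    [0, 0, -8, 0, 0, 0, 3.8],
    [0, 0, -11, 0, 0, 0, 3.8],
    [0, 0, -11, 0, 0, 0, 3.8]
  ]
}}

```text
time_s: 15.42
position: [0.5058, -0.0136, 0.1621]
tcp_rot: [[-0.983, 0.081, 0.162], [0.08, 0.997, -0.015], [-0.163, -0.002, -0.987]]
contact_force: [0.1, 0.0, -1.7]
width: 0.0436
grip_force: 41.5
```

```bash
python3 go.py blue,.014,0,.06 blue,.014,0,-.005
```

```text
t 15.425 pos [ 0.5058 -0.0136  0.1621] w 0.0436 F [ 0.1  0.  -1.7] j [-0.02  0.42 -0.01  2.05  0.05  0.5   1.41]
blue 0.014 0.0 0.06 tcp [0.591 0.084 0.128] shift cm [-7.06 10.46  4.59] turn [-0.2  0.2 -0.5]
blue 0.014 0.0 -0.005 tcp [0.601 0.084 0.064] shift cm [-7.04 10.48 11.09] turn [-0.2  0.2 -0.5]
```

Call:
{"method": "arm_command", "body": {
  "plan": [
    [-3, 4.5, 0, 0, 0, 0, 3.8],
    [-6, 9, 0, 0, 0, 0, 3.8],
    [-7.1, 10.5, 0.5, -0.2, 0.2, -0.5, 3.8],
    [-7.1, 10.5, 4.5, -0.2, 0.2, -0.5, 3.8],
    [-7.1, 10.5, 4.5, -0.2, 0.2, -0.5, 3.8],
    [-7.1, 10.5, 4.5, -0.2, 0.2, -0.5, 3.8],
    [-7.1, 10.5, 4.5, -0.2, 0.2, -0.5, 3.8]
  ]
}}

```text
time_s: 16.3
position: [0.5913, 0.0845, 0.128]
tcp_rot: [[-0.985, 0.073, 0.157], [0.072, 0.997, -0.011], [-0.158, 0.0, -0.988]]
contact_force: [0.5, 1.0, -0.9]
width: 0.0437
grip_force: 41.3
```

```bash
python3 go.py blue,.014,0,-.007; python3 - <<'E'
from h import *
b=snap('side','s5.png');a=snap('wrist','w5.png')
i=np.hstack([cv2.resize(a['pixels'][60:360,130:430],(400,400)),cv2.resize(b['pixels'][130:330,210:410],(400,400))])[:,:,::-1]
cv2.imwrite('pics/c5.png',i)
E
```

```text
t 16.3 pos [0.5913 0.0845 0.128 ] w 0.0437 F [ 0.5  1.  -0.9] j [-0.21  0.59  0.01  1.84  0.06  0.56  1.25]
blue 0.014 0.0 -0.007 tcp [0.602 0.084 0.062] shift cm [-0.   -0.02  6.69] turn [ 0.  -0.1 -0. ]
```

View pics/c5.png

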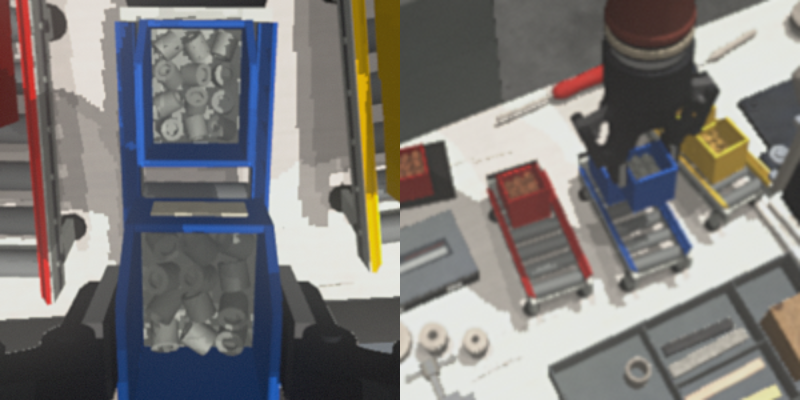

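The blue bin is in line with its lane (centre about x=197) and clear of the front bin. Red rear has rolled to its stop. Lower, release and rise.

Call:
{"method": "arm_command", "body": {
  "plan": [
    [0, 0, 2, 0, 0, 0, 3.8],
    [0, 0, 4, 0, 0, 0, 3.8],
    [0, 0, 5.7, 0, 0, 0, 3.8],
    [0, 0, 6.6, 0, 0, 0, 3.8],
    [0, 0, 6.6, 0, 0, 0, 3.8],
    [0, 0, 6.7, 0, 0, 0, 3.8]
  ]
}}

```text
time_s: 17.15
position: [0.6023, 0.084, 0.062]
tcp_rot: [[-0.985, 0.072, 0.158], [0.072, 0.997, -0.011], [-0.158, 0.0, -0.987]]
contact_force: [-1.4, -0.2, 9.4]
width: 0.0437
grip_force: 42.7
```

Call:
{"method": "arm_command", "body": {
  "plan": [
    [0, 0, 0, 0, 0, 0, 6.5],
    [0, 0, 0, 0, 0, 0, 6.5],
    [0, 0, 0, 0, 0, 0, 6.5],
    [0, 0, 0, 0, 0, 0, 6.5],
    [0, 0, -3, 0, 0, 0, 6.5],
    [0, 0, -7, 0, 0, 0, 6.5],
    [0, 0, -10, 0, 0, 0, 6.5],
    [0, 0, -10, 0, 0, 0, 6.5]
  ]
}}

```text
time_s: 18.15
position: [0.5871, 0.0855, 0.162]
tcp_rot: [[-0.984, 0.072, 0.161], [0.071, 0.997, -0.01], [-0.161, 0.001, -0.987]]
contact_force: [-0.2, 0.8, -0.7]
width: 0.0651
grip_force: 0.0
```

```bash
python3 go.py mat,0,0,.10
```

```text
t 18.15 pos [0.5871 0.0855 0.162 ] w 0.0651 F [-0.2  0.8 -0.7] j [-0.21  0.54  0.01  1.82  0.06  0.63  1.25]
mat 0.0 0.0 0.1 tcp [ 0.426 -0.112  0.128] shift cm [ 14.94 -20.91   0.97] turn [0.7 9.2 7.6]
```

Call:
{"method": "arm_command", "body": {
  "plan": [
    [3.5, -5, 0, 0.2, 2, 2, 7],
    [7, -10, 0, 0.3, 4.5, 4, 7],
    [11, -15, 0, 0.5, 7, 6, 7],
    [15, -21, 0, 0.7, 9.2, 7.6, 7],
    [15, -21, 1, 0.7, 9.2, 7.6, 7],
    [15, -21, 1, 0.7, 9.2, 7.6, 7],
    [15, -21, 1, 0.7, 9.2, 7.6, 7]
  ]
}}

```text
time_s: 19.02
position: [0.4253, -0.1122, 0.1259]
tcp_rot: [[-0.98, 0.201, -0.004], [0.201, 0.98, -0.0], [0.004, -0.001, -1.0]]
contact_force: [-0.2, 0.5, -0.7]
width: 0.0699
grip_force: 0.0
```

```bash
python3 go.py mat,0,0,-.008
```

```text
t 19.025 pos [ 0.4253 -0.1122  0.1259] w 0.0699 F [-0.2  0.5 -0.7] j [ 0.21  0.46 -0.01  2.13  0.01  0.56  1.56]
mat 0.0 0.0 -0.008 tcp [ 0.426 -0.112  0.02 ] shift cm [-0.17  0.   10.59] turn [-0.1 -0.2  0.2]
```

Call:
{"method": "arm_command", "body": {
  "plan": [
    [-0.1, 0, 4, 0, 0, 0, 7],
    [-0.1, 0, 8, 0, 0, 0, 7],
    [-0.1, 0, 10.5, 0, 0, 0, 7],
    [-0.1, 0, 10.5, 0, 0, 0, 7],
    [-0.1, 0, 10.5, 0, 0, 0, 7],
    [-0.1, 0, 10.5, 0, 0, 0, 3.8],
    [-0.1, 0, 10.5, 0, 0, 0, 3.8],
    [-0.1, 0, 10.5, 0, 0, 0, 3.8],
    [-0.1, 0, 10.5, 0, 0, 0, 3.8]
  ]
}}

```text
time_s: 20.15
position: [0.4257, -0.1141, 0.0223]
tcp_rot: [[-0.979, 0.204, -0.002], [0.204, 0.979, -0.002], [0.002, -0.002, -1.0]]
contact_force: [-0.1, 0.6, 4.8]
width: 0.0438
grip_force: 41.3
```

Call:
{"method": "arm_command", "body": {
  "plan": [
    [0, 0, -0.8, 0, 0, 0, 3.8],
    [0, 0, -3, 0, 0, 0, 3.8],
    [0, 0, -7, 0, 0, 0, 3.8],
    [0, 0, -11, 0, 0, 0, 3.8],
    [0, 0, -14, 0, 0, 0, 3.8],
    [0, 0, -14, 0, 0, 0, 3.8]
  ]
}}

```text
time_s: 20.9
position: [0.4265, -0.1143, 0.1634]
tcp_rot: [[-0.979, 0.204, 0.001], [0.204, 0.979, -0.003], [-0.001, -0.002, -1.0]]
contact_force: [0.5, -0.8, -1.8]
width: 0.0432
grip_force: 41.0
```

```bash
python3 go.py red,.014,0,.06
```

```text
t 20.9 pos [ 0.4265 -0.1143  0.1634] w 0.0432 F [ 0.5 -0.8 -1.8] j [ 0.22  0.4  -0.01  2.08  0.01  0.66  1.57]
red 0.014 0.0 0.06 tcp [ 0.573 -0.019  0.128] shift cm [-12.35  12.37   3.52] turn [-0.7 -9.1 -7.1]
```

Call:
{"method": "arm_command", "body": {
  "plan": [
    [-4, 4, -0.5, 0, -2.5, -2, 3.8],
    [-8, 8, -0.5, -0.4, -6, -5, 3.8],
    [-12.3, 12.3, 0, -0.7, -9.1, -7.1, 3.8],
    [-12.4, 12.4, 1, -0.7, -9.1, -7.1, 3.8],
    [-12.4, 12.4, 3.5, -0.7, -9.1, -7.1, 3.8],
    [-12.4, 12.4, 3.5, -0.7, -9.1, -7.1, 3.8],
    [-12.4, 12.4, 3.5, -0.7, -9.1, -7.1, 3.8],
    [-12.4, 12.4, 3.5, -0.7, -9.1, -7.1, 3.8]
  ]
}}

```text
time_s: 21.9
position: [0.5723, -0.0182, 0.1261]
tcp_rot: [[-0.985, 0.082, 0.155], [0.081, 0.997, -0.012], [-0.155, 0.001, -0.988]]
contact_force: [-0.7, -1.3, -1.2]
width: 0.0437
grip_force: 41.1
```

```bash
python3 go.py red,.014,0,-.007; python3 - <<'E'
from h import *
b=snap('side','s6.png');a=snap('wrist','w6.png')
i=np.hstack([cv2.resize(a['pixels'][60:360,130:430],(400,400)),cv2.resize(b['pixels'][130:330,210:410],(400,400))])[:,:,::-1]
cv2.imwrite('pics/c6.png',i)
E
```

```text
t 21.9 pos [ 0.5723 -0.0182  0.1261] w 0.0437 F [-0.7 -1.3 -1.2] j [ 0.    0.56 -0.03  1.91  0.06  0.51  1.42]
red 0.014 0.0 -0.007 tcp [ 0.583 -0.019  0.062] shift cm [-0.11 -0.03  6.52] turn [ 0.  -0.2  0. ]
```

View pics/c6.png

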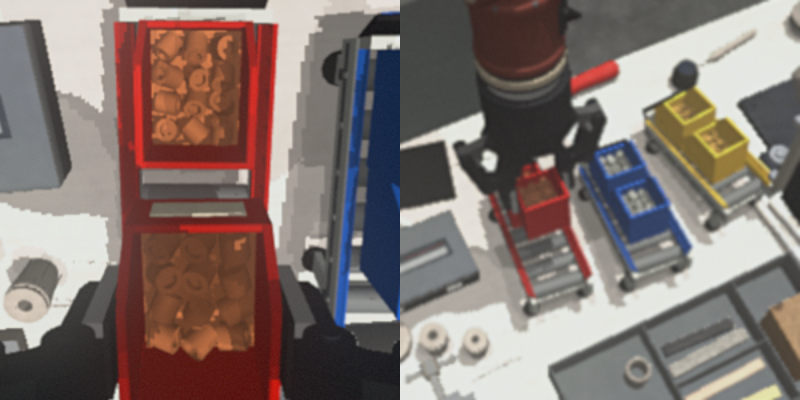

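The blue and yellow lanes are done, and the red bin is lined up (centre about x=197) behind the other red one. Lower, release and rise.

Call:
{"method": "arm_command", "body": {
  "plan": [
    [-0.1, 0, 2, 0, -0.2, 0, 3.8],
    [-0.1, 0, 4, 0, -0.2, 0, 3.8],
    [-0.1, 0, 5.6, 0, -0.2, 0, 3.8],
    [-0.1, 0, 6.4, 0, -0.2, 0, 3.8],
    [-0.1, 0, 6.4, 0, -0.2, 0, 3.8],
    [-0.1, 0, 6.5, 0, -0.2, 0, 3.8]
  ]
}}

```text
time_s: 22.75
position: [0.5839, -0.0187, 0.0627]
tcp_rot: [[-0.984, 0.081, 0.16], [0.08, 0.997, -0.012], [-0.16, 0.001, -0.987]]
contact_force: [-2.1, -0.3, 10.4]
width: 0.0434
grip_force: 42.5
```

Call:
{"method": "arm_command", "body": {
  "plan": [
    [0, 0, 0, 0, 0, 0, 6.5],
    [0, 0, 0, 0, 0, 0, 6.5],
    [0, 0, 0, 0, 0, 0, 6.5],
    [0, 0, 0, 0, 0, 0, 6.5],
    [0, 0, -3, 0, 0, 0, 6.5],
    [0, 0, -7, 0, 0, 0, 6.5],
    [0, 0, -12, 0, 0, 0, 6.5],
    [0, -6, -14, 0, 0, 0, 6.5],
    [0, -12, -15, 0, 0, 0, 6.5],
    [0, -15, -15, 0, 0, 0, 6.5]
  ]
}}

```text
time_s: 24.0
position: [0.5465, -0.1713, 0.2105]
tcp_rot: [[-0.984, 0.087, 0.159], [0.085, 0.996, -0.016], [-0.159, -0.002, -0.987]]
contact_force: [0.1, -0.2, -1.1]
width: 0.0651
grip_force: 0.0
```

```bash
python3 - <<'E'
from h import *
b=snap('side','s7.png');a=snap('top','t7.png')
L=np.load('lanes.npy',allow_pickle=True).item(); c,s=np.cos(.16),np.sin(.16)
ims=[]
for f,(u,v) in((a,(165,140)),(b,(225,150))):
    im=cv2.resize(f['pixels'][v:v+150,u:u+150],(400,400),interpolation=cv2.INTER_CUBIC)[:,:,::-1].copy()
    for p in L.values():
        A=np.array([[np.cos(p[2]),-np.sin(p[2]),0],[np.sin(p[2]),np.cos(p[2]),0],[0,0,1]])
        for C in ((-.047,0,.059),(.006,0,.068)):
            P=[np.array(C)+i*.027*np.array([c,0,s])+j*.022*np.array([0,1,0])+.025*np.array([-s,0,c]) for i,j in((1,1),(1,-1),(-1,-1),(-1,1))]
            cv2.polylines(im,[np.int32((proj(f,np.array(P)@A.T+[p[0],p[1],0])-[u,v])*400/150)],True,(255,0,255),1)
    ims.append(im)
cv2.imwrite('pics/c7.png',np.hstack(ims))
E
```

```text
(no output)
```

View pics/c7.png

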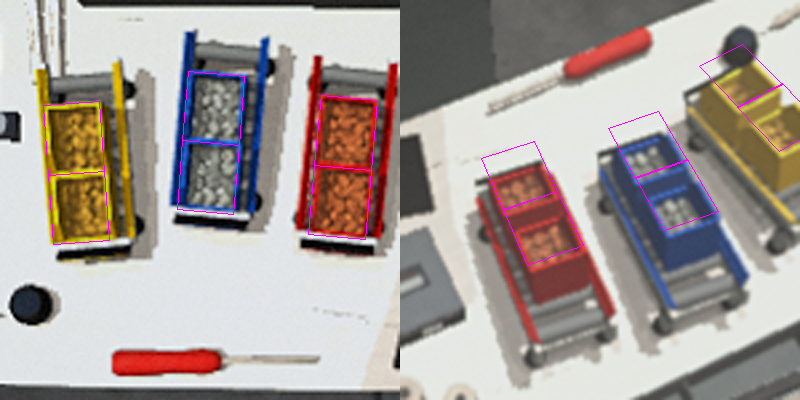

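The top view shows each lane holding two bins of its own colour, and their rims match the model slots at the stop. The arm stands clear at about (0.55, -0.17, 0.21), so I'm handing in.

```bash
python3 -c "
from plant import ctrl
print(ctrl.finish_job())"
```

```text
the job is handed in; nothing more can be done
None
```

I handed the job in after about 24 s of the 93 s: the last top view shows each lane holding its two own-colour bins at the stop, with no bin tipped; the judge returned no verdict.

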